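Weigh two sample tins of incense wood and keep the heavier

ROBOT

A 6-joint arm with a two-finger parallel gripper is mounted at the origin on the work surface. World frame = base frame: x ahead of the robot, y to its left, z up, the work surface at z = 0. Lengths are in mm, angles in degrees, forces in N, time in s.
With the tool pointing down it reaches from about 350 to 850 mm from the base axis. Payload 8.1 kg.
Tool frame: the origin (TCP) lies at the very end of the fingers, on their centre line; the grasp point (between the pads) lies 19 mm behind it (r.grip_depth is the distance from the TCP to the grasp point, in mm); y points along the fingers, z is the direction in which the jaws open and shut, and the axes are right-handed (so a half turn about y gives the same grasp; the last joint's range is limited). The gripper opens to 85 mm and grips with 20 to 120 N. Pads are 22 mm wide; open, the fingers measure 114 mm over their backs; the gripper's body (76 mm by 85 mm) begins 54 mm behind the grasp point. The pads swing forward as they close: fully open they stand 13 mm farther back than shut.
Start: joints at [70.68, 7.471, 85.268, -0, 87.261, -4.893], TCP at [149.466, 581.09, 231.292] pointing down, gripper open.
Joint ranges: [-169.43, 169.43], [-51.17, 129.36], [1.28, 143.12], [-76.62, 256.62], [0, 156.53], [-152.29, 152.29]. Speed limits (degrees/s): [136.94, 136.94, 159.86, 180, 180, 180].

INTERFACE

Orientations are given as [roll, pitch, yaw] about the fixed x, y, z axes, in that order (R = Rz(yaw) Ry(pitch) Rx(roll)).
In Python, from bench import readout, eyes, r gives the robot as it stands. The module is installed in compiled form; this text tells all that it offers.
- The arm moves only by the tool move_arm, never from a script. Its argument "motion" is text: rows parted by semicolons, each of 6 numbers parted by spaces: the shift along the world's x, y, z in cm, then the turn, a rotation vector about the world's x, y, z in degrees. A call has 1 to 10 rows; each row is the pose to reach, as a shift and turn from the pose commanded when the call began; what a row does not reach only later rows make up. A row lasts 1/12 s, in which the tool goes at most 41.7 mm and 7.16 degrees, less where a joint would pass 70% of its speed; a pose out of reach is approached as far as the arm can. A call with a gripper value outside its range is refused whole. "fingers" is the finger opening in cm, from 0 to 8.54, set as the call begins (left out, the last holds). The fingers move at their own pace and stop on an object; "squeeze" is the grip in N (left out, the last holds). Time passes only in rows, so rows that repeat a pose let the fingers close. It gives the time, the measured TCP pose, the force and the opening at its end, in the units of the state.
- readout.sense(): the state, without advancing time (a new reading comes with each control period).
- eyes.snapshot(name): name is "side" or "top" or "wrist"; returns a dict with "image" (420x560x3 uint8, blue, green, red), "fx", "fy", "cx", "cy" (pixels), "dist_coeffs" ([k1, k2, p1, p2, k3] as OpenCV has them; the pictures are not rectified), "world_to_cam" (4x4, takes a point from world to camera coordinates). Camera axes: x right, y down, z forward; pixel columns grow to the right and rows downward; lengths in mm; the calibration is good to about 2 mm. A picture is of the moment at which its call begins. There is no depth.
- r.hand_in(): hands the job in, once; it reports no verdict.
The state is a dict: "time": time; "joint_pos": joint angles; "qd": joint speeds; "joint_efforts": joint torques, N m; "tool_pos": TCP position; "tcp_rot": TCP orientation; "ft_force": force on the tool from outside, world axes, zero at the start; "wrist_torque": the same for the moment, N m; "finger_gap": finger opening in mm.
Only numpy, scipy, OpenCV 4.12 (cv2) and the standard library are available. Lean on these libraries where they do the work, as an engineer would, in place of code of your own. Each camera call takes 0.05 s, during which the arm holds its last target. There are 200 camera calls.

TASK

The two squat closed tins look alike, but one holds dense resin-rich wood and is heavier. Stand one on each pan of the brass balance, let go and let it tip; then move the tin whose pan drops into the middle of the square wooden tray, standing upright, and leave the other tin on its pan.

Things in the scene. Friction and masses are not known exactly. Their poses are not given: they have to be found in the camera images.
- tin_a_center (a point): One of two identical closed aluminium tins, upright cylinder 50 mm in diameter and 44 mm tall with a slightly brighter lid band, loose on the table; one holds dense wood (about 115 g in all), the other dry wood (about 58 g); which is which differs each time and cannot be seen. The point is the tin's centre, 22 mm above its underside; z is its axis.
- tin_b_center (a point): One of two identical closed aluminium tins, upright cylinder 50 mm in diameter and 44 mm tall with a slightly brighter lid band, loose on the table; one holds dense wood (about 115 g in all), the other dry wood (about 58 g); which is which differs each time and cannot be seen. The point is the tin's centre, 22 mm above its underside; z is its axis.
- pan_1 (a point): Centre of the top face of the flat brass pan (disc 90 mm wide, 4 mm thick, no rim) on the balance beam's end at the robot's left (+y). pan_2 is 220 mm away at the other end. Face 68 mm over the table with the beam level, as when empty. The beam swings freely 8 degrees either way: a dropped pan is 15 mm lower, the other 15 mm higher, both tilted with it. y runs along the beam, from pan_2 to pan_1.
- pan_2 (a point): The same for the equal pan at the robot's right (-y) end of the beam. The pivot is half-way between the pans, 90 mm over the table, held between two steel posts 100 mm tall on a base 110 x 100 mm; thin arms slope down from it to pass under the pans. y runs along the beam, from pan_2 to pan_1; z is the pan's normal.
- tray_in (a point): Centre of the inner floor of a low square tray of pale wood, fixed to the table, 124 mm outside and 116 mm inside, walls 4 mm thick and 13 mm high over the table; the inner floor is 4 mm above the table. Its x and y axes run along its sides.
Not all that is in view belongs to the job. Leave any purple or red look-alike of the part that bears tin_a_center alone.

How it is judged:
By the outcome, as a careful person would: the job done as asked, in the order asked, and still so for the second after the job is handed in, with the robot touching nothing.
It also fails if it takes over 72 s, if anything falls off the work surface, if the arm or the gripper's body presses on something with over 40 N, if the wrist force passes 120 N, or if a joint passes its speed limit or range.

## Working session

There is one attempt and no reset: what is moved stays moved. The work goes in short steps, Python scripts to look and compute and a tool call to move; the robot and the scene stay as the last step left them, time stands still between calls to the robot, and variables do not carry over. Pictures are saved under pics/ and viewed, about 8 in all and at most 12, crops included, and the job is handed in when it is done.

Besides the shell and the picture viewer there is one more tool, called after "Call:" as name(argument=value, ...) on one line, values as JSON. move_arm: Moves the arm, as the interface text tells. Its arguments: {"type":"object","properties":{"motion":{"type":"string"},"fingers":{"type":"number"},"squeeze":{"type":"number"}},"required":["motion"]}

```bash
mkdir -p pics; cat > h.py <<'E'
import numpy as np, cv2
from bench import readout, eyes, r
def snap(n,f=None):
    s=eyes.snapshot(n)
    if f: cv2.imwrite('pics/'+f,s['image'])
    return s
def K(s): return np.array([[s['fx'],0,s['cx']],[0,s['fy'],s['cy']],[0,0,1.]])
def ray(s,uv):
    p=cv2.undistortPoints(np.array([[uv]],float),K(s),np.array(s['dist_coeffs'],float))[0,0]
    M=np.array(s['world_to_cam']);R=M[:3,:3];t=M[:3,3]
    return -R.T@t, R.T@np.array([p[0],p[1],1])
def onz(s,uv,z):
    o,d=ray(s,uv); return o+d*(z-o[2])/d[2]
def proj(s,P):
    M=np.array(s['world_to_cam']); rv=cv2.Rodrigues(M[:3,:3])[0]
    return cv2.projectPoints(np.array([P],float),rv,M[:3,3],K(s),np.array(s['dist_coeffs'],float))[0].reshape(-1,2)
E
python3 - <<'E'
from h import *
a=snap('top','top0.png');b=snap('side','side0.png')
print(readout.sense())
for s in(a,b): print(ray(s,(280,210)))
E
```

```text
{'time': 0.1, 'joint_pos': array([ 7.06804885e+01,  7.51359667e+00,  8.53237041e+01,  3.39799923e-04,
        8.72630878e+01, -4.89396760e+00]), 'qd': array([ 0.0503413 , -0.07449368, -0.15522266, -0.01597341,  0.0081513 ,
       -0.08267679]), 'joint_efforts': array([ 2.78691732e-04, -5.70949030e+01, -5.01942623e+01, -2.27112687e-04,
        8.15882406e-03, -1.25097245e-05]), 'tool_pos': array([149.28842822, 580.60199399, 230.31362729]), 'tcp_rot': array([-9.00999936e+01,  8.90249038e-03, -1.44255682e+01]), 'ft_force': array([-0.16978074, -0.06747412,  0.40151434]), 'wrist_torque': array([ 0.05730425, -0.00931981,  0.02762433]), 'finger_gap': 85.46631719076063}
(array([ 393.34569665,   29.17089596, 1066.89890675]), array([ 0.14521318, -0.01121072, -0.98942049]))
(array([  43.65721777, -479.55008639,  849.38562632]), array([ 0.47492088,  0.48565682, -0.73398318]))
```

View pics/top0.png

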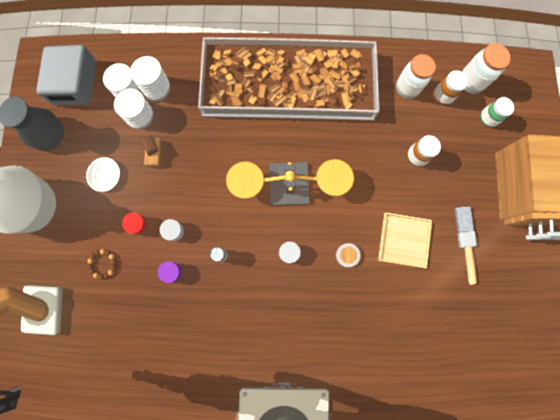

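View pics/side0.png

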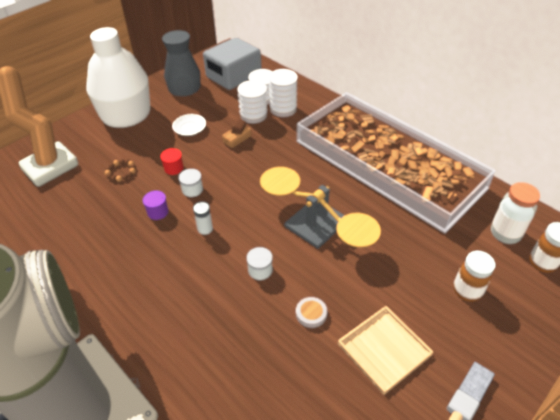

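Top view: the grey tins are at about (171,230) and (290,252). The red (133,223) and purple (169,272) look-alikes are off limits, (219,255) is a narrow shaker and (348,255) an open cup. The pans are at (245,180) and (335,178), the tray at (405,240). I'll measure these and confirm in a crop.

```bash
cat > m.py <<'E'
from h import *
s=snap('top'); im=s['image']; hsv=cv2.cvtColor(im,cv2.COLOR_BGR2HSV)
def blob(mask,uv,rad=22):
    m=np.zeros(mask.shape,np.uint8); cv2.circle(m,uv,rad,255,-1)
    m=cv2.morphologyEx(cv2.bitwise_and(mask,m),cv2.MORPH_OPEN,np.ones((3,3),np.uint8))
    c=max(cv2.findContours(m,0,2)[0],key=cv2.contourArea); return c
grey=cv2.inRange(hsv,(0,0,110),(180,70,255)); yel=cv2.inRange(hsv,(22,150,120),(35,255,255)); pale=cv2.inRange(hsv,(12,40,150),(32,170,255))
for n,uv in(('L',(171,230)),('R',(290,252))):
    c=blob(grey,uv,16); e=cv2.minEnclosingCircle(c); print(n,e,cv2.contourArea(c),onz(s,e[0],44)[:2].round(1), onz(s,(e[0][0]+e[1],e[0][1]),44)[1].round(1))
for n,uv in(('p1',(245,180)),('p2',(335,178))):
    c=blob(yel,uv); m=cv2.fitEllipse(c); print(n,m,onz(s,m[0],68)[:2].round(1))
c=blob(pale,(405,240),42); m=cv2.minAreaRect(c); b=cv2.boxPoints(m); print('tray',m,onz(s,m[0],10)[:2].round(1),[onz(s,q,13)[:2].round(0).tolist() for q in b])
cv2.imwrite('pics/crop1.png',cv2.resize(im[140:300,110:450],None,fx=2.3,fy=2.3,interpolation=cv2.INTER_CUBIC))
E
python3 m.py
```

```text
L ((171.0, 230.0), 12.530064582824707) 402.5 [489.1 283.8] 252.7
R ((289.3636474609375, 252.0), 11.121145248413086) 362.5 [441.1  -6.7] -33.7Traceback (most recent call last):
  File "m.py", line 11, in <module>
    c=blob(yel,uv); m=cv2.fitEllipse(c); print(n,m,onz(s,m[0],68)[:2].round(1))
                      ~~~~~~~~~~~~~~^^^
cv2.error: OpenCV(4.12.0) /io/opencv/modules/imgproc/src/shapedescr.cpp:361: error: (-201:Incorrect size of input array) There should be at least 5 points to fit the ellipse in function 'fitEllipseNoDirect'
```

```bash
sed -i 's/(22,150,120),(35,255,255)/(18,180,140),(40,255,255)/' m.py
python3 m.py; python3 -c "
import cv2
i=cv2.imread('pics/top0.png');h=cv2.cvtColor(i,cv2.COLOR_BGR2HSV);print(h[180,240],h[178,335],h[240,405],h[215,390])"
```

```text
L ((171.0, 230.0), 12.530064582824707) 403.5 [489.1 283.8] 252.7
R ((289.4969177246094, 251.96932983398438), 11.250035285949707) 363.5 [441.2  -7. ] -34.3
[ 25 150 253] [ 25 148 253] [ 25  79 255] [ 18 113 240]Traceback (most recent call last):
  File "m.py", line 11, in <module>
    c=blob(yel,uv); m=cv2.fitEllipse(c); print(n,m,onz(s,m[0],68)[:2].round(1))
  File "m.py", line 6, in blob
    c=max(cv2.findContours(m,0,2)[0],key=cv2.contourArea); return c
ValueError: max() iterable argument is empty
```

```bash
sed -i 's/(18,180,140)/(18,125,180)/;s/(12,40,150),(32,170,255)/(12,40,170),(32,150,255)/' m.py
python3 m.py
```

```text
L ((171.29380798339844, 229.47422790527344), 12.550699234008789) 403.5 [490.4 283.1] 252.0
R ((289.4969177246094, 251.96932983398438), 11.250035285949707) 365.0 [441.2  -7. ] -34.3
p1 ((244.69100952148438, 179.54293823242188), (35.03557205200195, 37.33517074584961), 82.38831329345703) [613.  104.7]
p2 ((334.36016845703125, 177.03125), (34.999610900878906, 37.01820373535156), 101.75987243652344) [ 623.5 -113.4]
tray ((404.8199768066406, 239.75997924804688), (50.770267486572266, 50.770267486572266), 8.130102157592773) [ 477.3 -302.2] [[422.0, -226.0], [550.0, -247.0], [533.0, -379.0], [405.0, -356.0]]
```

View pics/crop1.png

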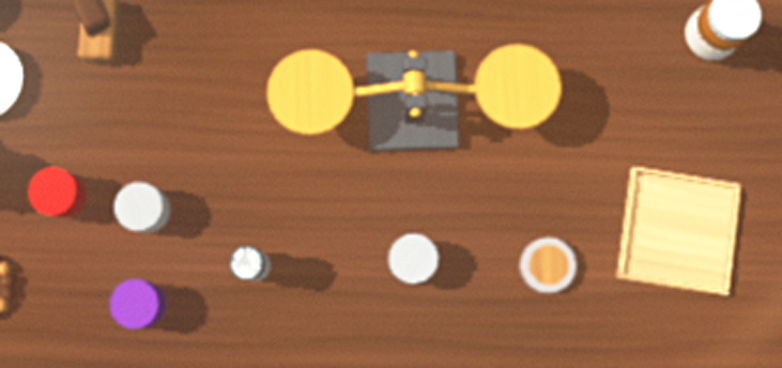

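The crop confirms two identical grey tins, at L (140,207) and R (413,259) in the crop. I'll go above tin L with the jaws turned along x and look with the wrist camera.

Call:
move_arm(motion="34 -29.8 -2 0 0 -73;34 -29.8 -2 0 0 -73;34 -29.8 -2 0 0 -73;34 -29.8 -2 0 0 -73;34 -29.8 -2 0 0 -73;34 -29.8 -2 0 0 -73;34 -29.8 -2 0 0 -73;34 -29.8 -2 0 0 -73;34 -29.8 -2 0 0 -73;34 -29.8 -2 0 0 -73", fingers=7)

```text
time: 1.08
tool_pos: [463.7, 305.1, 212.9]
tcp_rot: [-90.0, 0.0, -86.4]
ft_force: [-0.1, 0.1, -0.9]
finger_gap: 70.2
```

Call:
move_arm(motion="0 0 0 0 0 0;0 0 0 0 0 0;0 0 0 0 0 0")

```text
time: 1.33
tool_pos: [462.3, 306.7, 212.7]
tcp_rot: [-90.0, 0.0, -86.0]
ft_force: [-0.2, 0.0, -0.3]
finger_gap: 69.9
```

```bash
cat > w.py <<'E'
from h import *
import sys
s=snap('wrist',sys.argv[1]); st=readout.sense(); print(st['tool_pos'].round(1),st['tcp_rot'].round(1),st['ft_force'].round(2),st['time'])
print(ray(s,(280,210)))
z=float(sys.argv[2]); 
im=s['image'];hsv=cv2.cvtColor(im,cv2.COLOR_BGR2HSV)
m=cv2.inRange(hsv,(0,0,120),(180,60,255)) if len(sys.argv)<4 else cv2.inRange(hsv,(18,125,180),(40,255,255))
m=cv2.morphologyEx(m,cv2.MORPH_OPEN,np.ones((5,5),np.uint8))
for c in cv2.findContours(m,0,2)[0]:
    if cv2.contourArea(c)>800:
        e=cv2.minEnclosingCircle(c); f=cv2.fitEllipse(c); print(np.round(e[0]),round(e[1]),cv2.contourArea(c),onz(s,e[0],z)[:2].round(1),np.round(f[1]),onz(s,f[0],z)[:2].round(1))
E
python3 w.py w1.png 44
```

```text
[461.8 307.3 212.8] [-90.    0.  -85.9] [-0.21  0.09 -0.03] 1.3833
(array([457.71090996, 382.53902867, 356.14840365]), array([ 0.00815004, -0.30478786, -0.9524749 ]))
[  2. 351.] 41 894.5 [134.7  79.7] [ 57. 137.] [114.4 109.8]
[310. 204.] 28 2175.0 [490.1 291.2] [50. 57.] [489.7 290.3]
[480.  20.] 50 5044.0 [622.7 468. ] [ 90. 109.] [619.9 473.7]
```

View pics/w1.png

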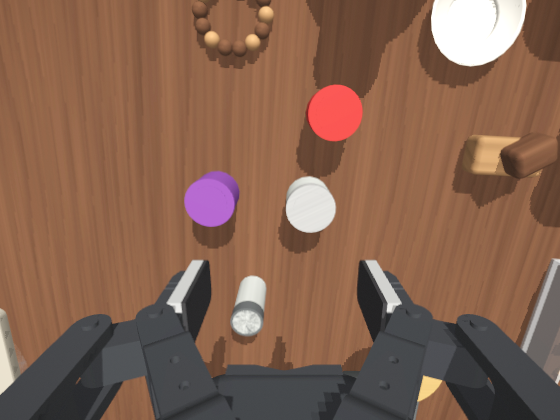

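Wrist view: tin lid at about (311,207), red tin at (335,112) and purple tin at (212,198), both clear of the jaws. The tin is at about (490,286).

Call:
move_arm(motion="2.8 -2.1 -2 0 0 -1;2.8 -2.1 -6 0 0 -1;2.8 -2.1 -10 0 0 -1;2.8 -2.1 -14 0 0 -1;2.8 -2.1 -17 0 0 -1;2.8 -2.1 -19 0 0 -1;2.8 -2.1 -20.3 0 0 -1;2.8 -2.1 -20.3 0 0 -1;2.8 -2.1 -20.3 0 0 -1")

```text
time: 2.13
tool_pos: [490.0, 286.6, 10.2]
tcp_rot: [-90.0, -0.0, -86.9]
ft_force: [0.3, 0.1, -0.6]
finger_gap: 69.7
```

Call:
move_arm(motion="0 0 0 0 0 0;0 0 0 0 0 0;0 0 0 0 0 0;0 0 0 0 0 0;0 0 0 0 0 0;0 0 0 0 0 0", fingers=4.4, squeeze=25)

```text
time: 2.63
tool_pos: [492.2, 286.9, 12.5]
tcp_rot: [-89.8, 0.1, -87.0]
ft_force: [-2.1, 1.5, 7.4]
finger_gap: 49.7
```

Call:
move_arm(motion="0 0 1 0 0 0;0 0 3 0 0 0;0 0 6 0 0 0;0 0 9 0 0 0;0 0 12 0 0 0;0 0 14 0 0 0;0 0 15 0 0 0;0 0 15 0 0 0;0 0 15 0 0 0;0 0 15 0 0 0")

```text
time: 3.47
tool_pos: [489.5, 285.2, 158.0]
tcp_rot: [-90.1, -0.1, -87.0]
ft_force: [-0.3, -0.3, -1.2]
finger_gap: 49.6
```

```bash
python3 w.py w2.png 192; python3 -c "
from h import *
f=[]
for i in range(3): snap('top');f.append(readout.sense()['ft_force'])
print(np.round(f,2))"
```

```text
[489.3 285.1 157.6] [-90.2  -0.1 -87. ] [-0.19 -0.01 -1.26] 3.5167
(array([486.5310555 , 361.30223704, 301.3739633 ]), array([ 0.00103756, -0.30622657, -0.95204763]))
[283. 286.] 72 13600.5 [489.3 294.9] [119. 146.] [489.6 293.4]
[482.   2.] 41 1219.5 [544.  395.1] [ 88. 105.] [543.8 402.1]
[[-0.21  0.48 -0.7 ]
 [-1.21 -0.26 -1.85]
 [-0.42 -0.06 -1.47]]
```

View pics/w2.png

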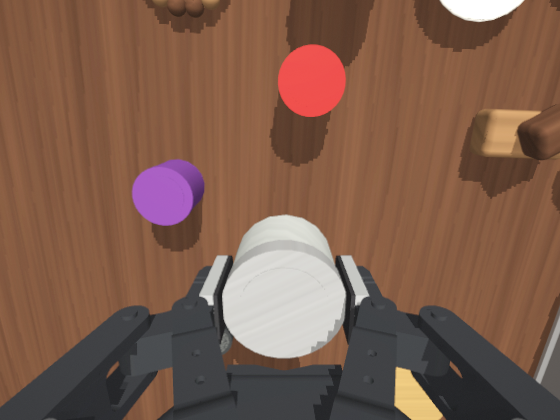

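The tin is held with its lid at (284,300), near-centred and about 3 mm towards +y of the TCP. Next is pan_1.

Call:
move_arm(motion="1 -1.5 0 0 0 0;2.7 -4 0 0 0 0;4.7 -7 0 0 0 0;6.8 -10 0 0 0 0;8.8 -13 0 0 0 0;10.5 -15.6 0 0 0 0;11.8 -17.4 0 0 0 0;12.4 -18.3 0 0 0 0;12.4 -18.3 0 0 0 0;12.4 -18.3 0 0 0 0")

```text
time: 4.5
tool_pos: [614.0, 102.9, 159.0]
tcp_rot: [-90.1, 0.0, -87.1]
ft_force: [-0.6, 1.0, -1.2]
finger_gap: 49.5
```

```bash
python3 w.py w3.png 68 y; python3 -c "
from h import *
f=[]
for i in range(8): snap('top');f.append(readout.sense()['ft_force'])
print(np.mean(f,0).round(2),np.std(f,0).round(2))
snap('side','s3.png')"
```

```text
[613.7 103.6 159.3] [-90.1   0.  -87. ] [-0.44  1.33 -0.5 ] 4.55
(array([610.94317152, 178.81156541, 302.55205235]), array([ 0.00166234, -0.30467683, -0.95254383]))
[-0.08 -0.1  -0.81] [0.56 0.53 0.54]
```

View pics/w3.png

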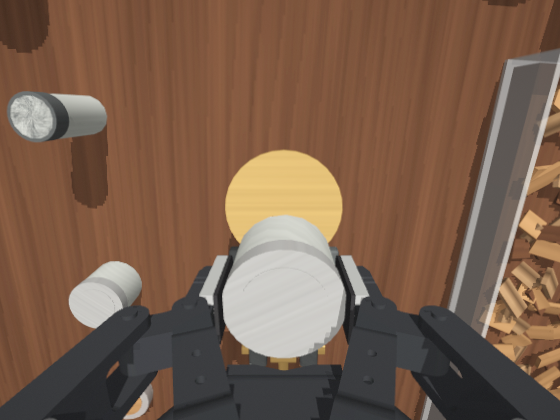

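Pan_1 is visible at about (284,209), aligned with the tin in x.

```bash
python3 - <<'E'
from h import *
s=snap('wrist'); print(readout.sense()['tool_pos'].round(1))
print(onz(s,(284,209),68),onz(s,(284,151),68),onz(s,(226,207),68),onz(s,(342,207),68),onz(s,(284,300),193))
E
```

```text
[614.4 103.  160. ]
[614.98239841 104.64141565  68.        ] [612.65955669 149.15540645  68.        ] [570.12053938 103.93035711  68.        ] [659.67078203 108.59059541  68.        ] [614.85066149 106.08152121 193.        ]
```

Call:
move_arm(motion="0 0 -1.5 0 0 0;0 0 -3.5 0 0 0;0 0 -5.5 0 0 0;0 0 -6.8 0 0 0;0 0 -7.5 0 0 0;0 0 -7.8 -1 0 0;0 -0.1 -8.2 -2.5 0 0;0 -0.2 -8.6 -4.5 0 0;0 -0.3 -9 -6 0 0;0 -0.3 -9.3 -7.5 0 0")

```text
time: 5.88
tool_pos: [615.6, 99.8, 68.2]
tcp_rot: [-90.3, -7.6, -87.0]
ft_force: [-0.4, -0.1, -0.2]
finger_gap: 49.2
```

Call:
move_arm(motion="0 0 -0.1 -0.5 0 0;0 0 -0.1 -0.5 0 0;0 0 -0.1 -0.5 0 0")

```text
time: 6.13
tool_pos: [615.0, 100.1, 66.6]
tcp_rot: [-90.4, -8.0, -87.0]
ft_force: [0.2, 0.7, -0.7]
finger_gap: 49.3
```

```bash
python3 - <<'E'
from h import *
a=snap('side');w=snap('wrist'); s=readout.sense(); print(s['tool_pos'].round(1),s['tcp_rot'].round(1),s['ft_force'].round(1))
cv2.imwrite('pics/c4.png',np.hstack([cv2.resize(a['image'][120:320,200:430],None,fx=2,fy=2),cv2.resize(w['image'],(330,400))]))
E
```

```text
[615.   99.7  66.6] [-90.4  -8.  -87. ] [-0.1 -0.6 -0.9]
```

View pics/c4.png

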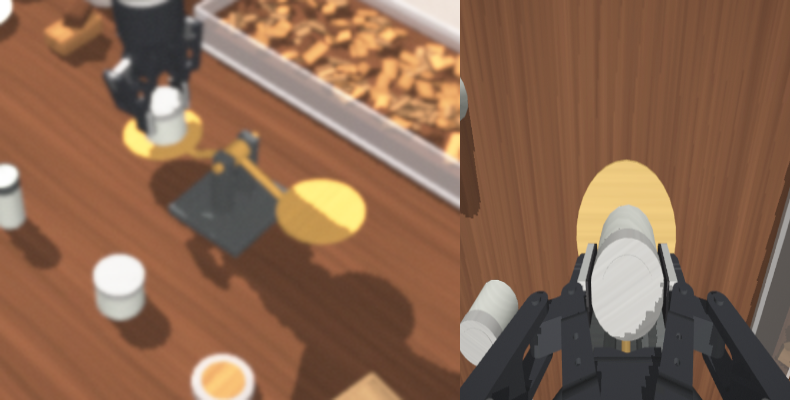

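The beam has tipped with pan_1 down and the tin sits on it, tilt matching. I'll ease down a little and release.

Call:
move_arm(motion="0 0 -0.1 0 0 0;0 0 -0.2 0 0 0;0 0 -0.2 0 0 0;0 0 -0.2 0 0 0")

```text
time: 6.57
tool_pos: [615.1, 99.5, 65.8]
tcp_rot: [-90.3, -8.0, -87.1]
ft_force: [-5.4, -0.3, 10.6]
finger_gap: 49.1
```

Call:
move_arm(motion="0 0 0 0 0 0;0 0 0 0 0 0;0 0 0 0 0 0;0 0 0 0 0 0", fingers=6.6)

```text
time: 6.9
tool_pos: [614.4, 99.5, 63.7]
tcp_rot: [-90.4, -8.0, -87.0]
ft_force: [-0.7, 0.4, -0.0]
finger_gap: 66.1
```

Call:
move_arm(motion="0 0.1 0.7 0 0 0;0 0.3 2 0 0 0;0 0.5 4 0 0 0;0 0.8 6 3 0 0;0 0.8 8 8 0 0;0 0.8 9 8 0 0;0 0.8 10 8 0 0;0 0.8 10 8 0 0;0 0.8 10 8 0 0")

```text
time: 7.65
tool_pos: [614.6, 108.1, 164.1]
tcp_rot: [-90.0, -0.1, -87.0]
ft_force: [-0.6, -0.4, -0.9]
finger_gap: 65.9
```

```bash
python3 - <<'E'
from h import *
f=[]
for i in range(8): a=snap('side');f.append(readout.sense()['ft_force'])
print(np.mean(f,0).round(2)); s=readout.sense(); print(s['tool_pos'].round(1),s['tcp_rot'].round(1),s['ft_force'].round(1))
w=snap('wrist')
cv2.imwrite('pics/c5.png',np.hstack([cv2.resize(a['image'][120:320,200:430],None,fx=2,fy=2),cv2.resize(w['image'],(330,400))]))
E
```

```text
[-0.11  0.18  0.06]
[614.1 107.9 163.1] [-90.1  -0.  -87. ] [-0.1  0.2  0.7]
```

View pics/c5.png

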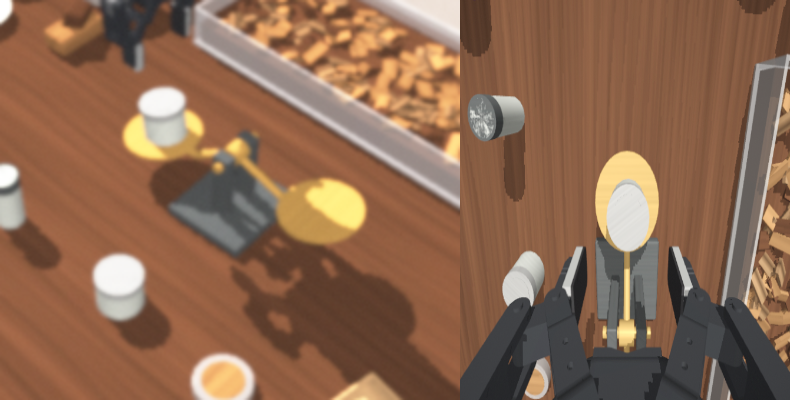

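Tin 1 stands well centred on pan_1. Next, tin R.

Call:
move_arm(motion="-3 -1.5 1 0 0 0;-6 -3 1 0 0 0;-9 -4.5 1 0 0 0;-12 -6 1 0 0 0;-15 -7.5 1 0 0 0;-17 -8.5 1 0 0 0;-17.3 -8.8 1 0 0 0;-17.3 -8.8 1 0 0 0;-17.3 -8.8 1 0 0 0", fingers=7)

```text
time: 8.85
tool_pos: [442.2, 19.7, 174.4]
tcp_rot: [-89.9, -0.0, -87.1]
ft_force: [0.0, 0.1, 0.0]
finger_gap: 70.1
```

```bash
python3 - <<'E'
from h import *
w=snap('wrist','w6.png');s=readout.sense(); print(s['tool_pos'].round(1),s['tcp_rot'].round(1))
im=w['image'];hsv=cv2.cvtColor(im,cv2.COLOR_BGR2HSV)
print(proj(w,[441,-7,44]))
m=cv2.inRange(hsv,(0,0,150),(180,50,255)); m=cv2.morphologyEx(m,cv2.MORPH_OPEN,np.ones((5,5),np.uint8))
for c in cv2.findContours(m,0,2)[0]:
    if cv2.contourArea(c)>800:
        x,y,ww,h=cv2.boundingRect(c); R=ww/2; uv=(x+R,y+h-R); print((x,y,ww,h),onz(w,uv,44).round(1))
E
```

```text
[442.4  19.9 174.3] [-89.9   0.  -87.1]
[[280.23517139 225.58605037]]
(247, 310, 51, 39) [ 438.2 -113.5   44. ]
(254, 189, 56, 64) [442.6  -6.3  44. ]
(511, 71, 49, 79) [651.   93.2  44. ]
```

Call:
move_arm(motion="0 -1.5 -2 0 0 0;0 -2.5 -6 0 0 0;0 -2.5 -10 0 0 0;0 -2.5 -13 0 0 0;0 -2.5 -15.4 0 0 0;0 -2.5 -16.2 0 0 0;0 -2.5 -16.2 0 0 0;0 -2.5 -16.2 0 0 0")

```text
time: 9.57
tool_pos: [442.3, -5.0, 12.5]
tcp_rot: [-90.0, 0.0, -87.0]
ft_force: [-0.4, -0.2, 1.1]
finger_gap: 69.9
```

Call:
move_arm(motion="0 0 0 0 0 0;0 0 0 0 0 0;0 0 0 0 0 0;0 0 0 0 0 0;0 0 0 0 0 0;0 0 0 0 0 0", fingers=4.4, squeeze=25)

```text
time: 10.07
tool_pos: [443.5, -5.4, 14.1]
tcp_rot: [-89.8, -0.0, -87.0]
ft_force: [-1.3, 0.1, 6.5]
finger_gap: 48.7
```

Call:
move_arm(motion="0 0 1 0 0 0;0 0 3 0 0 0;0 0 6 0 0 0;0 0 9 0 0 0;0 0 12 0 0 0;0 0 14 0 0 0;0 0 15.5 0 0 0;0 0 15.5 0 0 0;0 0 15.5 0 0 0")

```text
time: 10.82
tool_pos: [442.4, -5.4, 168.6]
tcp_rot: [-89.8, -0.0, -87.0]
ft_force: [-0.5, 0.3, -0.7]
finger_gap: 48.8
```

```bash
python3 - <<'E'
from h import *
f=[]
for i in range(10): w=snap('wrist','w7.png');f.append(readout.sense()['ft_force'])
s=readout.sense(); print(np.mean(f,0).round(2),s['tool_pos'].round(1),s['tcp_rot'].round(1))
im=w['image'];hsv=cv2.cvtColor(im,cv2.COLOR_BGR2HSV)
m=cv2.inRange(hsv,(0,0,150),(180,50,255)); m=cv2.morphologyEx(m,cv2.MORPH_OPEN,np.ones((5,5),np.uint8))
for c in cv2.findContours(m,0,2)[0]:
    if cv2.contourArea(c)>1500:
        print(cv2.boundingRect(c))
z=s['tool_pos'][2]+33
print(onz(w,(284,300),z))
E
```

```text
[-0.09  0.22 -0.79] [441.3  -5.3 166.4] [-90.   0. -87.]
(224, 216, 120, 142)
(533, 32, 27, 79)
[441.64620441  -2.17719063 199.42437853]
```

Call:
move_arm(motion="1.5 -0.9 0 0 0 0;4 -2.5 0 0 0 0;7 -4.3 0 0 0 0;10 -6.2 0 0 0 0;13 -8 0 0 0 0;15.5 -9.6 0 0 0 0;17.4 -10.8 0 0 0 0;18.3 -11.3 0 0 0 0;18.3 -11.3 0 0 0 0;18.3 -11.3 0 0 0 0")

```text
time: 12.15
tool_pos: [624.3, -118.4, 166.1]
tcp_rot: [-90.1, 0.0, -87.1]
ft_force: [0.2, -0.0, -1.3]
finger_gap: 48.4
```

```bash
python3 - <<'E'
from h import *
f=[]
for i in range(3): w=snap('wrist','w8.png');f.append(readout.sense()['ft_force'])
s=readout.sense(); print(np.mean(f,0).round(2),s['tool_pos'].round(1),s['tcp_rot'].round(1))
hsv=cv2.cvtColor(w['image'],cv2.COLOR_BGR2HSV)
m=cv2.inRange(hsv,(18,100,150),(40,255,255)); m=cv2.morphologyEx(m,cv2.MORPH_OPEN,np.ones((3,3),np.uint8))
for c in cv2.findContours(m,0,2)[0]:
    if cv2.contourArea(c)>300: print(cv2.boundingRect(c),cv2.contourArea(c))
print(proj(w,[624.5,-117,83.5]))
E
```

```text
[-0.21 -0.19 -0.71] [ 623.8 -117.6  166.7] [-90.   0. -87.]
(224, 66, 121, 183) 8190.0
(264, 0, 43, 58) 1436.0
[[284.22143937 213.64991323]]
```

View pics/w8.png

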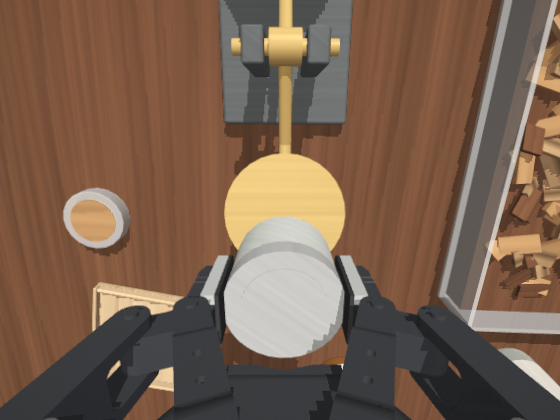

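Pan_2 appears at (285,214), matching the prediction, so I'll lower onto the raised pan and press to level.

Call:
move_arm(motion="0 0 -1.5 -2 0 0;0 0 -3.5 -6 0 0;0 0 -5.3 -8 0 0;0 0 -6.5 -8 0 0;0 0 -7 -8 0 0;0 0 -7.4 -6.5 0 0;0 0 -7.8 -4.5 0 0;0 0 -8.2 -2.5 0 0;0 0 -8.5 -0.5 0 0;0 0 -8.6 0 0 0")

```text
time: 13.13
tool_pos: [624.8, -119.4, 81.8]
tcp_rot: [-89.9, 0.1, -87.1]
ft_force: [-0.2, 1.7, 0.7]
finger_gap: 48.6
```

Call:
move_arm(motion="0 0 0 0 0 0;0 0 0 0 0 0;0 0 0 0 0 0")

```text
time: 13.38
tool_pos: [624.8, -118.5, 81.6]
tcp_rot: [-90.0, -0.1, -87.1]
ft_force: [-0.1, -1.7, 0.2]
finger_gap: 48.5
```

```bash
python3 - <<'E'
from h import *
a=snap('side');w=snap('wrist'); s=readout.sense(); print(s['tool_pos'].round(1),s['tcp_rot'].round(1),s['ft_force'].round(1))
cv2.imwrite('pics/c9.png',np.hstack([cv2.resize(a['image'][120:320,200:430],None,fx=2,fy=2),cv2.resize(w['image'],(330,400))]))
E
```

```text
[ 624.8 -118.2   81.4] [-90.  -0. -87.] [ 0.5 -1.  -0.2]
```

View pics/c9.png

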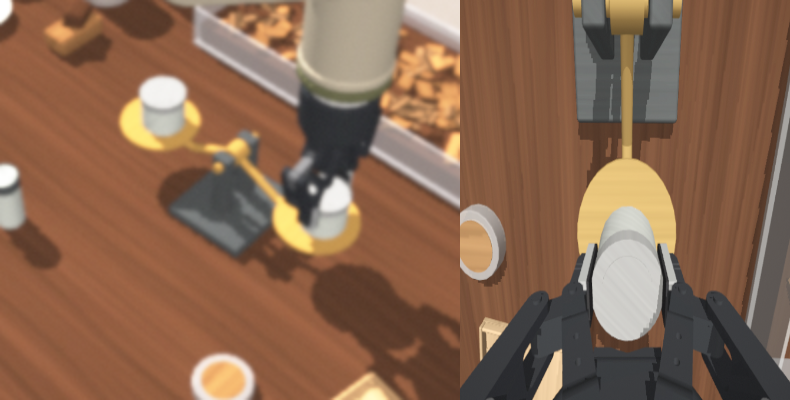

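The beam is about level with the tin on pan_2, so I'm releasing.

Call:
move_arm(motion="0 0 0 0 0 0;0 0 0 0 0 0;0 0 0 0 0 0;0 0 0 0 0 0;0 0 0.5 0 0 0;0 0 2 0 0 0;0 0 4 0 0 0;0 0 7 0 0 0;0 0 10 0 0 0;0 0 10 0 0 0", fingers=7)

```text
time: 14.32
tool_pos: [628.1, -119.2, 189.4]
tcp_rot: [-89.4, -0.2, -87.0]
ft_force: [1.9, -0.1, 2.8]
finger_gap: 70.0
```

Call:
move_arm(motion="0 5 0 0 0 0;0 5 0 0 0 0;0 5 0 0 0 0;0 5 0 0 0 0;0 5 0 0 0 0;0 5 0 0 0 0;0 5 0 0 0 0;0 5 0 0 0 0")

```text
time: 14.98
tool_pos: [624.4, -69.0, 180.7]
tcp_rot: [-90.0, -0.0, -87.1]
ft_force: [-0.2, 0.6, 0.7]
finger_gap: 70.0
```

```bash
python3 - <<'E'
from h import *
a=snap('side');w=snap('wrist','w10.png'); s=readout.sense(); print(s['tool_pos'].round(1),s['tcp_rot'].round(1),s['ft_force'].round(1))
cv2.imwrite('pics/c10.png',np.hstack([cv2.resize(a['image'][120:320,200:430],None,fx=2,fy=2),cv2.resize(w['image'],(330,400))]))
for z in(35,44,57): print(z,proj(a,[615,101,z+44]),proj(a,[615,101,z]))
E
```

```text
[624.5 -68.8 180.8] [-90.   -0.  -87.1] [-0.8  0.1  0.9]
35 [[280.61243059 176.94658197]] [[280.80450145 190.73699901]]
44 [[280.57181528 174.02942762]] [[280.76606932 187.97827041]]
57 [[280.51232166 169.75570501]] [[280.70978968 183.93783387]]
```

View pics/c10.png

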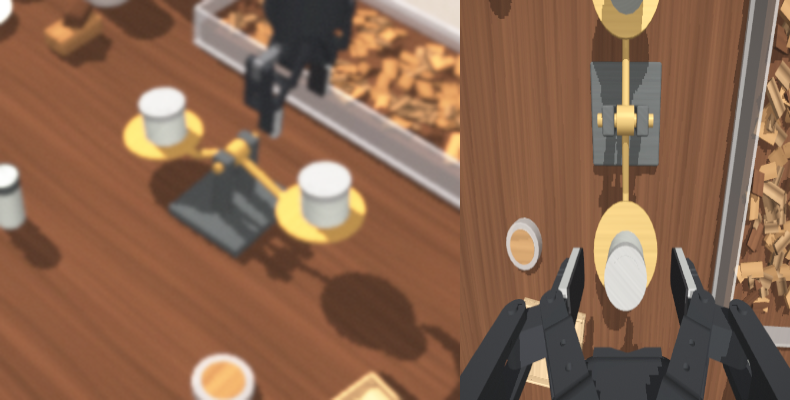

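Released from level, pan_1 drops (left pan low, right pan raised). The heavy tin is the one on pan_1, so I'll fetch it with the tool tilted to match.

Call:
move_arm(motion="0 3 0 0 0 0;0 6 0 0 0 0;0 9 0 0 0 0;-0.5 12 0 0 0 0;-1 15 0 0 0 0;-1 17 -1 0 0 0;-1 17.6 -1.7 0 0 0;-1 17.6 -1.7 0 0 0;-1 17.6 -1.7 0 0 0;-1 17.6 -1.7 0 0 0")

```text
time: 15.92
tool_pos: [614.8, 106.4, 164.1]
tcp_rot: [-90.0, -0.0, -87.1]
ft_force: [-0.4, -0.3, -0.9]
finger_gap: 70.1
```

```bash
python3 - <<'E'
from h import *
w=snap('wrist');s=readout.sense(); print(s['tool_pos'].round(1),s['tcp_rot'].round(1))
hsv=cv2.cvtColor(w['image'],cv2.COLOR_BGR2HSV)
m=cv2.inRange(hsv,(0,0,150),(180,50,255)); m=cv2.morphologyEx(m,cv2.MORPH_OPEN,np.ones((5,5),np.uint8))
for c in cv2.findContours(m,0,2)[0]:
    if cv2.contourArea(c)>1500:
        x,y,W,h=cv2.boundingRect(c); print((x,y,W,h),onz(w,(x+W/2,y+h-W/2),97).round(1))
E
```

```text
[615.  106.3 164.3] [-90.   -0.  -87.1]
(248, 186, 72, 76) [615.6 103.3  97. ]
```

Call:
move_arm(motion="0 0 -1.5 -3 0 0;0 -0.1 -3.5 -8 0 0;0 -0.2 -5.5 -8 0 0;0 -0.4 -7.5 -8 0 0;0 -0.6 -9 -8 0 0;0 -0.7 -9.8 -8 0 0;0 -0.7 -10 -8 0 0;0 -0.7 -10 -8 0 0;0 -0.7 -10 -8 0 0")

```text
time: 16.72
tool_pos: [615.5, 100.4, 65.3]
tcp_rot: [-90.3, -8.0, -87.1]
ft_force: [1.1, 0.2, 0.5]
finger_gap: 69.6
```

Call:
move_arm(motion="0 0 0 0 0 0;0 0 0 0 0 0;0 0 0 0 0 0;0 0 0 0 0 0;0 0 0 0 0 0;0 0 0 0 0 0", fingers=4.4, squeeze=25)

```text
time: 17.22
tool_pos: [615.6, 100.9, 65.7]
tcp_rot: [-90.3, -8.0, -87.0]
ft_force: [-1.5, -1.4, 6.2]
finger_gap: 49.1
```

Call:
move_arm(motion="0 0 0.2 0.5 0 0;0 0 0.4 1 0 0;0 0.1 0.6 2 0 0;0 0.1 0.8 3 0 0;0 0.1 1 4 0 0;0 0.2 1.2 5 0 0;0 0.2 1.4 6 0 0;0 0.3 1.6 7.5 0 0;0 0.3 1.8 9 0 0;0 0.3 2 10 0 0")

```text
time: 18.05
tool_pos: [614.5, 103.4, 84.1]
tcp_rot: [-89.9, 2.1, -87.1]
ft_force: [0.5, 0.8, -0.5]
finger_gap: 49.2
```

Call:
move_arm(motion="0 0 0.2 1 0 0;0 0 0.4 2 0 0;0 0 0.6 3 0 0;0 0 0.8 4 0 0;0 0 1 5 0 0;0 0 1.2 5 0 0;0 0 1.5 4 0 0;0 0 2.5 2 0 0;0 0 4 -1 0 0;0 0 5 -2 0 0")

```text
time: 18.88
tool_pos: [614.8, 104.6, 135.3]
tcp_rot: [-89.9, -0.2, -87.0]
ft_force: [0.1, 0.5, -0.6]
finger_gap: 49.5
```

```bash
python3 - <<'E'
from h import *
a=snap('side');w=snap('wrist'); s=readout.sense(); print(s['tool_pos'].round(1),s['tcp_rot'].round(1),s['ft_force'].round(1),s['finger_gap'])
cv2.imwrite('pics/c11.png',np.hstack([cv2.resize(a['image'][120:320,200:430],None,fx=2,fy=2),cv2.resize(w['image'],(330,400))]))
E
```

```text
[616.1 105.2 136.8] [-89.7  -0.  -86.9] [ 1.3  0.3 -1.6] 49.64112848473329
```

View pics/c11.png

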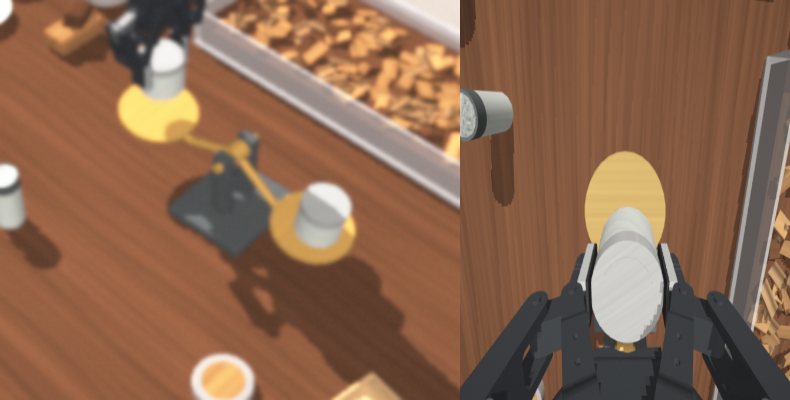

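The heavy tin is lifted upright, and the light tin now rides down on pan_2, still standing. On to the tray.

Call:
move_arm(motion="0 0 1.5 0 0 0;-0.5 -1 3.5 0 0 0;-2 -4 4 0 0 0;-3 -7 4 0 0 0;-4 -10.5 4 0 0 0;-5 -14 4 0 0 0;-6.2 -17.5 4 0 0 0;-7.3 -21 4 0 0 0;-8.5 -24.5 4 0 0 0;-9.6 -28 4 0 0 0")

```text
time: 19.82
tool_pos: [517.3, -177.7, 173.1]
tcp_rot: [-90.0, 0.1, -87.0]
ft_force: [0.2, -0.2, -1.8]
finger_gap: 49.8
```

Call:
move_arm(motion="-1 -3 0 0 0 0;-2 -6 0 0 0 0;-3 -8.5 0 0 0 0;-3.5 -10 0 0 0 0;-3.8 -11 0 0 0 0;-3.8 -11 0 0 0 0;-3.8 -11 0 0 0 0;-3.8 -11 0 0 0 0")

```text
time: 20.48
tool_pos: [480.8, -285.2, 173.6]
tcp_rot: [-90.0, 0.1, -87.0]
ft_force: [0.2, 0.2, -1.2]
finger_gap: 49.7
```

```bash
python3 - <<'E'
from h import *
w=snap('wrist','w12.png');t=snap('top'); s=readout.sense(); print(s['tool_pos'].round(1),s['tcp_rot'].round(1),s['ft_force'].round(1),s['finger_gap'])
hsv=cv2.cvtColor(w['image'],cv2.COLOR_BGR2HSV)
m=cv2.inRange(hsv,(12,40,130),(32,150,255)); m=cv2.morphologyEx(m,cv2.MORPH_OPEN,np.ones((5,5),np.uint8))
for c in cv2.findContours(m,0,2)[0]:
    if cv2.contourArea(c)>800: print(cv2.boundingRect(c),cv2.contourArea(c),[(q[0].tolist(),onz(w,q[0],13)[:2].round().tolist()) for q in cv2.approxPolyDP(c,6,True)])
g=cv2.inRange(hsv,(0,0,150),(180,50,255)); g=cv2.morphologyEx(g,cv2.MORPH_OPEN,np.ones((5,5),np.uint8))
for c in cv2.findContours(g,0,2)[0]:
    if cv2.contourArea(c)>5000: print(cv2.boundingRect(c))
E
```

```text
[ 481.  -285.1  173.7] [-90.   0. -87.] [ 0.3 -0.2 -0.8] 49.47394789184216
(211, 132, 146, 125) 11286.0 [([229, 132], [428.0, -233.0]), ([211, 252], [409.0, -356.0]), ([236, 256], [435.0, -359.0]), ([254, 226], [453.0, -325.0]), ([282, 216], [481.0, -313.0]), ([304, 220], [503.0, -316.0]), ([334, 244], [536.0, -340.0]), ([330, 235], [531.0, -331.0]), ([339, 235], [540.0, -330.0]), ([333, 224], [533.0, -319.0]), ([341, 220], [541.0, -314.0]), ([356, 157], [548.0, -250.0])]
(216, 12, 52, 57) 2276.5 [([234, 12], [431.0, -134.0]), ([217, 28], [417.0, -147.0]), ([217, 49], [417.0, -163.0]), ([230, 65], [428.0, -175.0]), ([250, 67], [446.0, -176.0]), ([265, 52], [459.0, -163.0]), ([266, 32], [459.0, -148.0]), ([255, 16], [449.0, -136.0])]
(434, 0, 99, 47) 2184.0 [([434, 0], [598.0, -116.0]), ([442, 25], [608.0, -134.0]), ([470, 45], [636.0, -148.0]), ([502, 43], [663.0, -145.0]), ([532, 23], [686.0, -128.0]), ([482, 24], [643.0, -131.0]), ([461, 0], [621.0, -114.0])]
(223, 217, 122, 144)
```

The tray centre measures about (478.5,-303) from both cameras. I'll lower the tin there.

Call:
move_arm(motion="-0.2 -1 -2 0 0 0;-0.3 -2 -5 0 0 0;-0.3 -2 -8 0 0 0;-0.3 -2 -11 0 0 0;-0.3 -2 -13.5 0 0 0;-0.3 -2 -14.8 0 0 0;-0.3 -2 -15.2 0 0 0;-0.3 -2 -15.4 0 0 0;-0.3 -2 -15.4 0 0 0;-0.3 -2 -15.4 0 0 0")

```text
time: 21.42
tool_pos: [478.9, -307.1, 21.9]
tcp_rot: [-89.9, -0.1, -87.0]
ft_force: [-0.8, 0.6, -1.4]
finger_gap: 49.7
```

Call:
move_arm(motion="0 0 -0.1 0 0 0;0 0 -0.1 0 0 0;0 0 -0.2 0 0 0;0 0 -0.2 0 0 0")

```text
time: 21.75
tool_pos: [477.6, -306.5, 18.2]
tcp_rot: [-90.0, -0.0, -87.1]
ft_force: [0.1, -0.3, -0.9]
finger_gap: 49.4
```

No contact yet, so I'll inch down.

Call:
move_arm(motion="0 0.1 -0.1 0 0 0;0 0.1 -0.1 0 0 0;0 0.1 -0.2 0 0 0;0 0.1 -0.2 0 0 0;0 0.1 -0.2 0 0 0")

```text
time: 22.17
tool_pos: [477.6, -305.2, 16.7]
tcp_rot: [-90.0, 0.0, -87.0]
ft_force: [-3.2, 3.0, 7.8]
finger_gap: 49.6
```

Call:
move_arm(motion="0 0 -0.1 0 0 0;0 0 -0.1 0 0 0;0 0 -0.1 0 0 0")

```text
time: 22.42
tool_pos: [477.6, -305.3, 16.6]
tcp_rot: [-90.0, 0.0, -87.0]
ft_force: [-7.2, 6.7, 16.5]
finger_gap: 49.6
```

Contact. Back off a little, release, rise, and check.

Call:
move_arm(motion="0 0 0.1 0 0 0;0 0 0.1 0 0 0;0 0 0.1 0 0 0")

```text
time: 22.67
tool_pos: [477.8, -305.5, 16.7]
tcp_rot: [-90.0, -0.0, -87.0]
ft_force: [-3.3, 3.1, 9.1]
finger_gap: 49.1
```

Call:
move_arm(motion="0 0 0 0 0 0;0 0 0 0 0 0;0 0 0 0 0 0;0 0 0 0 0 0;0 0 0.7 0 0 0;0 0 2 0 0 0;0 0 5 0 0 0;0 0 9 0 0 0;0 0 12 0 0 0;0 0 12 0 0 0", fingers=7)

```text
time: 23.5
tool_pos: [481.5, -308.3, 145.8]
tcp_rot: [-89.4, -0.5, -87.0]
ft_force: [0.4, -1.3, 0.9]
finger_gap: 69.6
```

Call:
move_arm(motion="-3 3 2 0 0 0;-5 6 4 0 0 0;-6 9 6 0 0 0;-7 12 8 0 0 0;-7 14 8 0 0 0;-7 14 8 0 0 0;-7 14 8 0 0 0;-7 14 8 0 0 0;-7 14 8 0 0 0")

```text
time: 24.25
tool_pos: [407.4, -166.0, 215.6]
tcp_rot: [-90.0, 0.0, -87.1]
ft_force: [-0.2, -0.8, 0.2]
finger_gap: 69.9
```

```bash
python3 - <<'E'
from h import *
def g(s,box,lo,hi):
    x0,y0,x1,y1=box; hsv=cv2.cvtColor(s['image'],cv2.COLOR_BGR2HSV); m=cv2.inRange(hsv,lo,hi)
    k=np.zeros_like(m);k[y0:y1,x0:x1]=m[y0:y1,x0:x1]
    return [ (cv2.boundingRect(c),cv2.contourArea(c)) for c in cv2.findContours(cv2.morphologyEx(k,2,np.ones((3,3),np.uint8)),0,2)[0] if cv2.contourArea(c)>80]
t=snap('top');a=snap('side');w=snap('wrist'); s=readout.sense(); print(s['tool_pos'].round(1),s['time'])
G=((0,0,140),(180,45,255))
for n,z in(('top',t),('side',a),('wrist',w)):
    for nm,P,tilt in(('tray',[478.5,-303,4],0),('pan2',[624.5,-111,53],8)):
        b=proj(z,P)[0];d=np.array([0,-np.sin(np.radians(tilt)),np.cos(np.radians(tilt))])*44;u=proj(z,P+d)[0]
        x,y=((b+u)/2).astype(int); R=80 if n=='wrist' else 30
        print(n,nm,'base',b.round(),'lid',u.round(),g(z,(max(x-R,0),max(y-R,0),max(x+R,0),max(y+R,0)),*G))
print(onz(t,(0,0),0)[:0])
E
```

```text
[ 407.3 -165.9  215.3] 24.4
top tray base [404. 239.] lid [410. 238.] [((416, 227, 21, 41), 609.0), ((400, 221, 26, 47), 230.5), ((388, 216, 30, 52), 369.0)]
top pan2 base [333. 178.] lid [338. 174.] [((326, 164, 24, 23), 384.5)]
side tray base [383. 348.] lid [387. 336.] [((374, 325, 30, 36), 810.0)]
side pan2 base [355. 232.] lid [360. 220.] [((348, 211, 27, 32), 607.5)]
wrist tray base [334. 288.] lid [340. 308.] [((315, 274, 47, 58), 1973.0), ((366, 260, 35, 53), 568.0)]
wrist pan2 base [514. 144.] lid [549. 158.] [((492, 124, 68, 68), 2985.5)]
[]
```

Call:
move_arm(motion="0 4 1 0 0 0;0 8 2 0 0 0;0 12 3 0 0 0;0 16 4 0 0 0;0 20 5 0 0 0;0 24 6 0 0 0;0 24 6 0 0 0;0 24 6 0 0 0;0 24 6 0 0 0;0 24 6 0 0 0")

```text
time: 25.23
tool_pos: [407.4, 73.5, 275.1]
tcp_rot: [-90.1, -0.0, -87.1]
ft_force: [0.3, -0.2, -0.5]
finger_gap: 69.9
```

```bash
python3 - <<'E'
from h import *
t=snap('top');hsv=cv2.cvtColor(t['image'],cv2.COLOR_BGR2HSV);m=cv2.inRange(hsv,(0,0,140),(180,38,255))
for x,y,z in((410,238,48),(338,174,95)):
    k=np.zeros_like(m);k[y-16:y+17,x-16:x+17]=m[y-16:y+17,x-16:x+17]
    for c in cv2.findContours(cv2.morphologyEx(k,2,np.ones((3,3),np.uint8)),0,2)[0]:
        if cv2.contourArea(c)>80:
            e=cv2.minEnclosingCircle(c);print(cv2.boundingRect(c),cv2.contourArea(c),onz(t,e[0],z).round(1))
print(readout.sense()['time'],readout.sense()['tool_pos'].round())
E
```

```text
(398, 229, 24, 20) 346.0 [ 475.  -301.6   48. ]
(326, 165, 24, 22) 375.5 [ 620.  -117.1   95. ]
25.2833 [407.  73. 275.]
```

Tin in the tray is at about (475,-302), within about 4 mm of the centre. The other tin is standing on pan_2 and the arm is clear.

```bash
python3 -c "
from bench import r
print(r.hand_in())"
```

```text
the job is handed in; nothing more can be done
None
```

I put one tin on each pan, pressed the beam level and let go. Pan_1 dropped, so I moved its tin to the tray and left the other on pan_2. The job was handed in at about 25 s, with the gripper clear of everything.

- **Tray tin:** the last top-camera check put it at about (475, -302). That is roughly 4 mm from the tray centre I measured at (478, -303). Its outline in the side camera matches an upright tin on the tray floor.
- **Tin left on the balance:** the top, side and wrist camera outlines all match it standing on pan_2, which is now the low pan.
- **Checks that disagreed or were missed:** the force readings while holding each tin (about -0.8 N for both) were too noisy to tell which was heavier. I chose the heavy tin only from the balance tipping. I had used up my picture views, so the final check was by measured outlines, not by eye.

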